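# Shut the draft shield and tare the balance

### The arm

A 7-joint arm with a two-finger parallel gripper is mounted at the origin on the work surface. World frame = base frame: x ahead of the robot, y to its left, z up, the work surface at z = 0. Lengths are in m, angles in rad, forces in N, time in s.
With the tool pointing down it reaches from about 0.35 to 0.775 m from the base axis. Payload 3.1 kg.
Tool frame: the origin (TCP) lies between the finger pads; the fingertips stand 14 mm ahead of it and the grasp point (between the pads) lies 5 mm behind it; z points along the fingers, y is the line along which they close (so a half turn about z gives the same grasp; the last joint's range is limited). The gripper opens to 85 mm and grips with 20 to 120 N. Pads are 22 mm wide; open, the fingers measure 114 mm over their backs; the gripper's body (76 mm by 85 mm) begins 54 mm behind the grasp point. The pads swing forward as they close: fully open they stand 13 mm farther back than shut.
Start: joints at [1.279, 0.311, 0.014, 1.512, -0.004, 1.319, -0.027], TCP at [0.136, -0.533, 0.245] pointing down, gripper open.
Joint ranges: [-2.7, 2.7], [-0.3, 1.91], [-1.27, 1.3], [0.12, 2.57], [-1.44, 4.58], [0.2, 2.03], [-3.05, 3.05]. Speed limits (rad/s): [2.79, 2.79, 3.14, 3.14, 3.14, 3.14, 3.14].

### API

Orientations are given as a unit quaternion [x, y, z, w].
In Python, from bench import * gives the robot as it stands. The module is installed in compiled form; this text tells all that it offers. Calls block until the motion is done:
- movep(position, orientation): joint-space move of the TCP to a pose.
- move_straight(position, rot=None, velocity=0.15): straight line of the TCP; rot=None keeps the orientation; velocity is the mean speed in m/s.
- movej(angles): joint-space move.
- gripper_to(opening): finger opening in m; the grip force is fixed at half the most; returns when the fingers have stopped.
- pause(seconds).
- solve_ik(position, orientation): joint angles nearest the present ones, or None.
- capture(name): name is "side" or "top" or "wrist"; returns a dict with "image" (480x640x3 uint8, red, green, blue), "fov_y" (degrees; the focal length in pixels is half the picture's height over the tangent of half this angle, whatever the lens; pixels are square), "cx", "cy" (the principal point, pixels), "k1" (the pictures are not rectified: a ray, as slopes to the right and down, at radius r is drawn at 1 + k1 r^2 times it, then the intrinsics apply), "view" (4x4, takes a point from world to camera coordinates). Camera axes: x right, y down, z forward; pixel columns grow to the right and rows downward; lengths in m; the calibration is good to about 2 mm. A picture is of the moment at which its call begins. There is no depth.
A pose or a line that the arm cannot do raises Unreachable and nothing moves.
- finish_job(): hands the job in; it is judged then, once.
Trained networks look in a picture, given as the dict that the camera call returned (one of the last four; its "shot" number tells which), for a name from the list of things; names that differ only in an ending like _2 or _b are one class to them, and where a whole thing is asked for, a point or a joint stands for the part that bears it (a point fixed in the world has none). Each returns a list of dicts, best first, with "score" (0 to 1); they miss things now and then, are a little off and sometimes report something else, mostly with a low value. They report only what shows in the picture. A call takes as long as a camera call. They do not tell look-alikes from the thing itself.
- find_in(picture, target): "rect" ([left, top, width, height] in pixels, round what is visible of it).
Readings, each from a call of its own:
- current_t(): time.
- current_joint_positions(): joint angles.
- current_dq(): joint speeds.
- current_tau(): joint torques, N m.
- current_eef_pos(): TCP position.
- current_orientation(): TCP orientation.
- current_contact_force(): force on the tool from outside, world axes, zero at the start.
- current_moment(): the same for the moment, N m.
- current_width(): finger opening in m.
- current_grasp_force(): force on a finger pad.
Only numpy, scipy, OpenCV 4.12 (cv2) and the standard library are available. Lean on these libraries where they do the work, as an engineer would, in place of code of your own. Each camera call takes 0.05 s, during which the arm holds its last target. There are 200 camera calls.

### The job

Get the balance ready to weigh: with your fingertips, push both sliding doors of its glass draft shield fully shut (towards the front) by the upright grips on top, without slamming them, and only then press the long bar-shaped tare key on the loose terminal fully down and let it go. Push and press only: do not pinch the grips, do not pick up or shove the terminal, leave the round power key, the vial on the pan and everything else on the bench alone.

Things in the scene. Friction and masses are not known exactly. Their poses are not given: they have to be found in the camera images.
- balance: Laboratory balance, fixed to the bench: white base 330 mm deep (its x) by 210 wide (y) by 70 high, a white housing 100 mm deep at the rear, and a glass draft shield with grey frame; its flat roof is 232 mm above the bench. Origin: centre of the underside. Its front points along its own -x, roughly to the robot, its left side is +y. The left and right walls of the shield are sliding glass doors in planes y = +102 and -102 mm; their top rails reach 234 mm.
- left_door (a joint): Left (+y) sliding door. 0 = shut (fully forward, hard stop), grows in m as the door slides back along the balance's +x, up to 0.14. Stays where it is left; about 1.5 N of sliding friction, more when moved fast (4 N per m/s).
- right_door (a joint): Right (-y) sliding door, the same as the left one.
- left_grip (a point): Centre of the rear (+x) face, the one to push, of the left door's grip; axes parallel to the balance's. The grip is a grey upright block on the door's top rail, 12 mm (x) by 32 (y) by 42 high, from 234 to 276 mm above the bench, near the door's front end. With the door shut this point is at x = -119, y = +102, z = 255 mm in the balance's frame; it moves with the door. Fingers pressing on the grip's front and rear at once, or on its two sides, count as a pinch.
- right_grip (a point): Centre of the rear (+x) face, the one to push, of the right door's grip; axes parallel to the balance's. The grip is a grey upright block on the door's top rail, 12 mm (x) by 32 (y) by 42 high, from 234 to 276 mm above the bench, near the door's front end. With the door shut this point is at x = -119, y = -102, z = 255 mm in the balance's frame; it moves with the door. Fingers pressing on the grip's front and rear at once, or on its two sides, count as a pinch.
- sample: Glass vial with black cap, 26 mm in diameter, 50 high, standing loose on the balance's steel pan (pan 90 mm in diameter, top 86 mm above the bench, centre at x = -45, y = 0 mm in the balance's frame). Origin: centre of its underside.
- terminal: The balance's separate control terminal, loose on the bench to the left or the right of the balance: flat white box 100 mm (x) by 150 (y) by 28 high, 0.8 kg, dark display on its rear half, two grey keys along its front (-x) edge. Origin: centre of its underside. Front towards the robot.
- tare_key (a joint): The tare key: the long bar key, 20 mm (x) by 55 (y), centred at x = -26, y = 0 mm on the terminal, top 38 mm above the bench when free. 0 = free, grows as it is pressed down, 0.006 m = fully down (about 4 N; springs back).
- power_key (a joint): The power key: small round key, 16 mm in diameter, at x = -26, y = +57 mm on the terminal, same height and travel as the tare key. Not to be pressed.
- beaker: Glass beaker, 80 mm in diameter, 95 high, loose, at the other side of the balance from the terminal. Origin: centre of underside (as for all below).
- wash_bottle: White plastic bottle, 66 mm in diameter, 150 high, loose.
- amber_jar: Amber jar, 70 mm in diameter, 90 high, loose.
- weight: Steel calibration weight, 28 mm in diameter, 44 high, loose.
- vial0: Spare vial, 26 mm in diameter, 50 high, loose, one of a group of three.
- vial1: Spare vial, 26 mm in diameter, 50 high, loose, one of a group of three.
- vial2: Spare vial, 26 mm in diameter, 50 high, loose, one of a group of three.
There are look-alikes about, which are no part of the job. What is shaped like the vial0 but blue or turquoise is not meant.

How it is judged:
On the way, in this order (a step that is already met when the one before it is completed fails the run):
1. both doors of the draft shield are fully shut (value of joint each of left_door, right_door below 0.004 m), for 0.2 s.
2. the tare key is pressed down (value of joint tare_key above 0.0045 m), for 0.05 s.
At the end, for the whole second after the job is handed in: Both doors within 4 mm of shut; the tare key, pressed at least 4.5 mm after that, is up again, as is the power key; the vial stands upright on the pan within 15 mm of its start; terminal flat on the bench and all else upright, within 30 mm of their starts (all of step 1 and value of joint each of tare_key, power_key below 0.0015 m and z of sample in the frame of balance above 0.081 m and angle between sample's own z axis and vertical below 0.15 rad and distance of sample from where it was at the start of the episode below 0.015 m and distance of each of terminal, beaker, wash_bottle, amber_jar, vial0, vial1, vial2, weight from where it was at the start of the episode below 0.03 m and height (world z) of terminal below 0.008 m and linear speed of terminal below 0.02 m/s and angle between each of beaker, wash_bottle, amber_jar, vial0, vial1, vial2, weight's own z axis and vertical below 0.3 rad); the robot touches nothing.
It fails at once if the tare key is pressed (over 3 mm) while a door is more than 4 mm open (value of joint tare_key above 0.003 m and not (value of joint each of left_door, right_door below 0.004 m)).
It fails at once if the power key is pressed (over 3 mm) (value of joint power_key above 0.003 m).
It fails at once if a door's grip is pinched (its front and rear halves both pressed by the fingers at once, over 1 N each) or a door is slammed (faster than 0.5 m/s) (contact force between each of left_door_c0, left_door_c1 and the fingers above 1 N or contact force between each of right_door_c0, right_door_c1 and the fingers above 1 N or velocity of joint any of left_door, right_door below -0.5 m/s).
It fails at once if the terminal is lifted (15 mm) or shoved (30 mm) (height (world z) of terminal above 0.015 m or distance of terminal from where it was at the start of the episode above 0.03 m).
It fails at once if the vial on the pan is moved by 15 mm, or a bystander by 30 mm, or one is knocked over (distance of sample from where it was at the start of the episode above 0.015 m or distance of any of beaker, wash_bottle, amber_jar, vial0, vial1, vial2, weight from where it was at the start of the episode above 0.03 m or angle between any of beaker, wash_bottle, amber_jar, vial0, vial1, vial2, weight, sample's own z axis and vertical above 0.5 rad).
It also fails if it takes over 58 s, if anything falls off the work surface, if the arm or the gripper's body presses on something with over 40 N, if the wrist force passes 120 N, or if a joint passes its speed limit or range.

## Working session

There is one attempt and no reset: what is moved stays moved. The work goes in short steps, each a Python script; the robot and the scene stay as the last script left them, time stands still between calls to the robot, and variables do not carry over. Pictures are saved under pics/ and viewed, at most 10 in all, crops included, and the job is handed in when it is done.

```bash
mkdir -p pics
cat > h.py <<'E'
from bench import *
import numpy as np, cv2
def save(p,n): cv2.imwrite('pics/'+n,cv2.cvtColor(p['image'],cv2.COLOR_RGB2BGR))
def K(p):
    f=240/np.tan(np.radians(p['fov_y'])/2); return np.array([[f,0,p['cx']],[0,f,p['cy']],[0,0,1]])
def proj(p,X):
    X=np.atleast_2d(X); V=np.array(p['view']); c=X@V[:3,:3].T+V[:3,3]; s=c[:,:2]/c[:,2:]
    s=s*(1+p['k1']*(s**2).sum(1,keepdims=True)); k=K(p); return s*k[0,0]+k[:2,2]
def onplane(p,uv,z):
    uv=np.atleast_2d(np.array(uv,float)); k=K(p); d=(uv-k[:2,2])/k[0,0]; s=d.copy()
    for _ in range(20): s=d/(1+p['k1']*(s**2).sum(1,keepdims=True))
    V=np.array(p['view']); R=V[:3,:3]; o=-R.T@V[:3,3]; r=np.c_[s,np.ones(len(s))]@R
    return o+r*((z-o[2])/r[:,2])[:,None]
E
python3 - <<'E'
from h import *
print(current_t(),current_eef_pos(),current_orientation())
for c in ['side','top']:
    p=capture(c); save(p,c+'.png')
    V=np.array(p['view']);print(c,p['fov_y'],p['k1'],-V[:3,:3].T@V[:3,3])
    for n in ['balance','left_grip','right_grip','left_door','terminal','tare_key','power_key','beaker','sample','wash_bottle','amber_jar','weight']:
        print(n,[(np.round(d['rect']).astype(int).tolist(),round(d['score'],2)) for d in find_in(p,n)[:3]])
E
```

```text
0.0 [ 0.13581106 -0.53225155  0.24419778] [ 9.92203614e-01  1.24621739e-01 -2.00235945e-04 -1.17107317e-03]
side 51.04968410378783 0.037275421689613675 [ 0.88546779 -0.26055112  1.05000553]
balance [([244, 170, 195, 214], 0.65)]
left_grip [([340, 177, 87, 85], 0.59)]
right_grip [([273, 251, 85, 113], 0.56)]
left_door [([339, 172, 88, 89], 0.9), ([272, 251, 91, 110], 0.71)]
terminal [([113, 300, 87, 80], 0.95), ([167, 392, 48, 45], 0.69)]
tare_key [([134, 317, 23, 27], 0.7), ([341, 178, 87, 84], 0.18)]
power_key [([162, 304, 7, 10], 0.53)]
beaker [([367, 145, 32, 49], 0.97)]
sample [([272, 253, 89, 108], 0.7)]
wash_bottle [([168, 393, 49, 43], 0.61)]
amber_jar [([426, 195, 34, 43], 0.93), ([110, 300, 89, 86], 0.55), ([134, 318, 24, 28], 0.47)]
weight [([132, 316, 25, 29], 0.57)]
top 50.12222789353688 0.014063286738999543 [0.29838558 0.01745437 1.45081398]
balance [([268, 146, 99, 143], 0.67), ([436, 208, 31, 33], 0.33)]
left_grip [([272, 173, 9, 90], 0.95)]
right_grip [([345, 156, 21, 85], 0.62)]
left_door [([268, 172, 15, 89], 0.95)]
terminal [([412, 270, 62, 44], 0.81)]
tare_key [([438, 296, 16, 6], 0.49)]
power_key [([346, 156, 21, 85], 0.61)]
beaker [([193, 269, 30, 26], 0.66), ([406, 203, 9, 16], 0.25)]
sample []
wash_bottle [([435, 206, 32, 33], 0.86)]
amber_jar [([194, 207, 28, 27], 0.79), ([268, 171, 14, 89], 0.54)]
weight []
```

View pics/top.png

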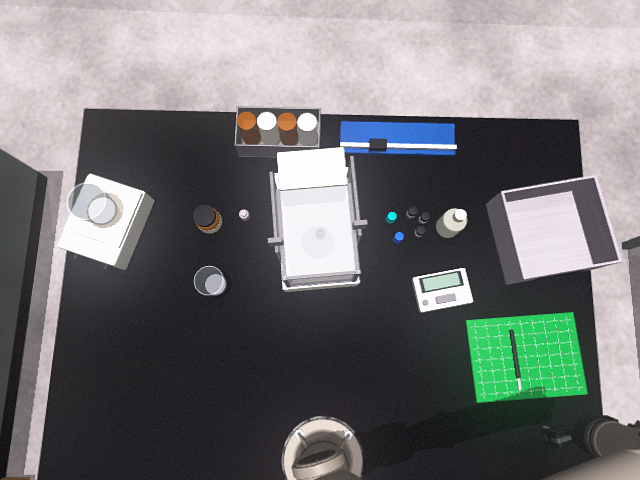

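View pics/side.png

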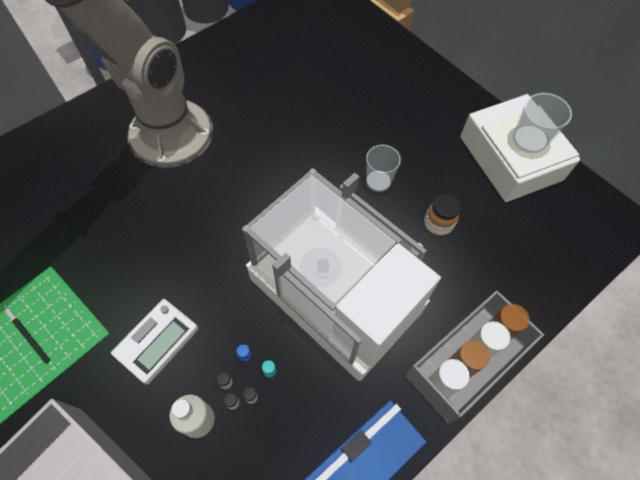

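Top picture: the balance is at about (318,220), with grips at about (274,240) left and (361,222) right. The terminal is at (443,290), with the tare bar at (446,298) and the round power key at (425,302). Possible confusions are the white device with a glass at (105,222), the door rear rail ends, the power key, and the display at (443,281). I choose the balance with the draft shield, its two upright blocks, and the long bar. One close crop to check.

Run:
```python
import cv2,numpy as np
t=cv2.imread('pics/top.png');s=cv2.imread('pics/side.png')
a=cv2.resize(t[140:300,262:372],None,fx=3.7,fy=3.7,interpolation=3)
b=cv2.resize(t[262:318,405:480],None,fx=5,fy=5,interpolation=3)
c=cv2.resize(s[165:300,240:370],None,fx=2.3,fy=2.3,interpolation=3)
o=np.zeros((600,800,3),np.uint8);o[:a.shape[0],:a.shape[1]]=a[:600,:800];o[:b.shape[0],415:415+b.shape[1]]=b;o[285:285+c.shape[0],415:415+c.shape[1]]=c
cv2.imwrite('pics/crop.png',o);print(a.shape,b.shape,c.shape)
```

```text
(592, 407, 3) (280, 375, 3) (310, 299, 3)
```

View pics/crop.png

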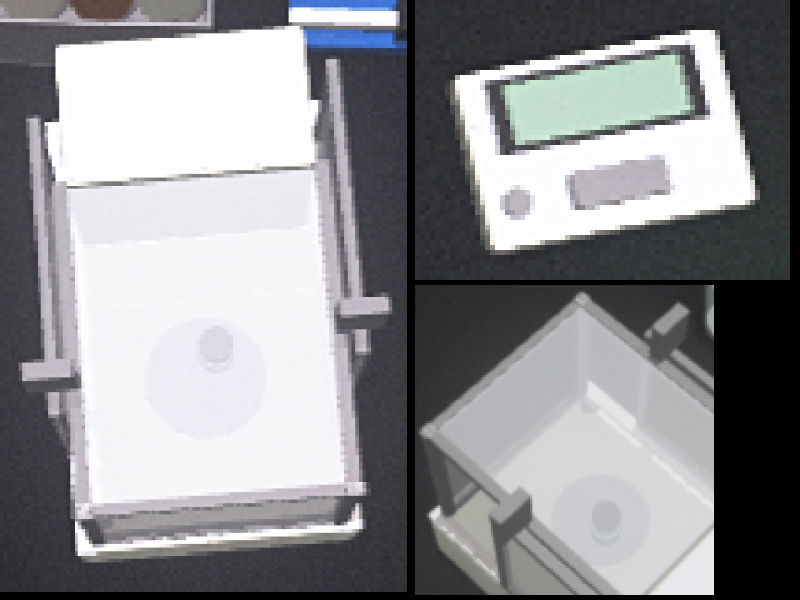

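The crop shows both grips, with top centres at about (275,240) and (360,222). The left door is less open than the right. The terminal has its bar key at (447,299) and its round power key at (426,302). Now to fit the poses.

Run:
```python
from h import *
from scipy.optimize import least_squares
p=capture('top'); s=capture('side')
o=np.array([262,140]); k=3.7
px=np.array([[57,45],[302,28],[312,165],[66,185]])/k+o
bp=np.array([[78,550],[362,524]])/k+o   # base top front edge approx
print('housing z232\n',onplane(p,px,.232)); print('basefront z70\n',onplane(p,bp,.07))
L=[[165,105],[165,-105],[65,-105],[65,105]]
def T(q,X):
    X=np.atleast_2d(np.array(X,float)); c,sn=np.cos(q[2]),np.sin(q[2])
    return np.c_[X[:,0]*c-X[:,1]*sn+q[0],X[:,0]*sn+X[:,1]*c+q[1],X[:,2]]
M=np.array([[.165,.105,.232],[.165,-.105,.232],[.065,-.105,.232],[.065,.105,.232],[-.165,.105,.07],[-.165,-.105,.07]])
obs=np.r_[px,bp]
f=least_squares(lambda q:(proj(p,T(q,M))-obs).ravel(),[.5,0,.07],loss='soft_l1'); q=f.x
print('balance',q,'\nres',f.fun.reshape(-1,2).round(1))
def loc(q,w): 
    c,sn=np.cos(q[2]),np.sin(q[2]); d=np.atleast_2d(w)[:,:2]-q[:2]; return np.c_[d[:,0]*c+d[:,1]*sn,-d[:,0]*sn+d[:,1]*c]
g=np.array([[48.5,370],[364,304]])/k+o
w=onplane(p,g,.276); print('grip tops',w,loc(q,w),'door', loc(q,w)[:,0]+.125)
# terminal top z 28 corners; keys z 38
o2=np.array([405,262]); t=np.array([[453-415,75],[718-415,32],[757-415,200],[491-415,250]])/5+o2
tw=onplane(p,t,.028);print('term',tw,tw.mean(0)); kk=np.array([[619-415,183],[517-415,203]])/5+o2; print('keys',onplane(p,kk,.038))
d=tw[[0,3]].mean(0)-tw[[1,2]].mean(0); yaw=np.arctan2(-d[0],d[1]);print('yaw',yaw,np.linalg.norm(tw[0]-tw[1]),np.linalg.norm(tw[0]-tw[3]))
# side view check
print('side proj: housing/base',proj(s,T(q,M)).round(0).tolist())
print('side grips',proj(s,w),'keys',proj(s,onplane(p,kk,.038)))
for n in ['sample','tare_key']: print(n,find_in(s,n)[:1])
```

```text
housing z232
 [[ 0.76524265  0.13233774  0.232     ]
 [ 0.78150848 -0.03352565  0.232     ]
 [ 0.68467172 -0.0416598   0.232     ]
 [ 0.66672916  0.12236462  0.232     ]]
basefront z70
 [[ 0.43978986  0.11666491  0.07      ]
 [ 0.46380978 -0.08970862  0.07      ]]
balance [0.6117553  0.02941434 0.09711755] 
res [[-7.  -0.4]
 [10.2 -1.5]
 [11.  -0.5]
 [-7.2  0. ]
 [-0.5  0.9]
 [ 0.5  2.3]]
grip tops [[ 0.53179455  0.12482534  0.276     ]
 [ 0.57943536 -0.07382188  0.276     ]] [[-0.07033243  0.10271479]
 [-0.04217794 -0.09961584]] door [0.05466757 0.08282206]
term [[ 0.48538716 -0.23972704  0.028     ]
 [ 0.51322359 -0.38782974  0.028     ]
 [ 0.42027773 -0.40614934  0.028     ]
 [ 0.38922924 -0.25935268  0.028     ]] [ 0.45202943 -0.3232647   0.028     ]
keys [[ 0.42679274 -0.32804962  0.038     ]
 [ 0.41447    -0.27202539  0.038     ]]
yaw 0.1970859265321666 0.15069597283895125 0.09814026846236011
side proj: housing/base [[445.0, 271.0], [366.0, 355.0], [322.0, 314.0], [401.0, 236.0], [312.0, 206.0], [243.0, 266.0]]
side grips [[348.03857742 179.92132365]
 [279.07025788 260.80836642]] keys [[141.97141229 329.17178546]
 [162.28901366 308.07787667]]
sample []
tare_key [{'rect': [135.5, 317.7, 22.3, 27.0], 'score': 0.64}]
```

Grip lateral offsets come out at ±102 mm and the terminal at 150×98 mm, both matching the description. Starting with the right door.

```bash
cat >> h.py <<'E'
BX,BY,BYAW=.6118,.0294,.097
def B(x,y,z): c,s=np.cos(BYAW),np.sin(BYAW); return [BX+x*c-y*s,BY+x*s+y*c,z]
def loc(w): c,s=np.cos(BYAW),np.sin(BYAW); d=np.array(w)[:2]-[BX,BY]; return np.array([d[0]*c+d[1]*s,-d[0]*s+d[1]*c])
def Q(a): return [float(np.cos(a/2)),float(np.sin(a/2)),0.,0.]
def push(y,x0,xend):
    "force-guarded push along balance -x; x = TCP in balance frame"
    z=.262; x=x0; base=np.array(current_contact_force()); ax=np.array([np.cos(BYAW),np.sin(BYAW)])
    move_straight(B(-.085,y,z),velocity=.08); x=-.085
    print('mid F',(np.array(current_contact_force())-base).round(1))
    while x>xend:
        x-=.004; move_straight(B(x,y,z),velocity=.05)
        F=(np.array(current_contact_force())-base)[:2]@ax
        print(round(x,3),loc(current_eef_pos()).round(4),round(F,1))
        if F>8: break
E
python3 - <<'E'
from h import *
print(current_t())
gripper_to(0.0)
e=current_eef_pos(); move_straight([e[0],e[1],.36],velocity=.25)
movep(B(0.0,-.102,.36),Q(BYAW)); print(current_t(),current_eef_pos())
p=capture('wrist'); save(p,'w1.png')
for n in ['right_grip','left_grip']: print(n,find_in(p,n)[:2])
print(proj(p,[B(-.036,-.102,.255),B(-.036,-.086,.276),B(-.036,-.118,.276),B(-.048,-.102,.276)]))
E
```

```text
1.5
5.2583 [ 0.62152952 -0.07374801  0.35995746]
right_grip [{'rect': [287.6, 25.6, 48.3, 278.4], 'score': 0.73}]
left_grip [{'rect': [6.2, 74.5, 133.9, 274.2], 'score': 0.84}]
[[316.3518009  292.46067581]
 [292.43718733 306.55172487]
 [339.83737393 306.43461248]
 [316.22760878 322.05676444]]
```

View pics/w1.png

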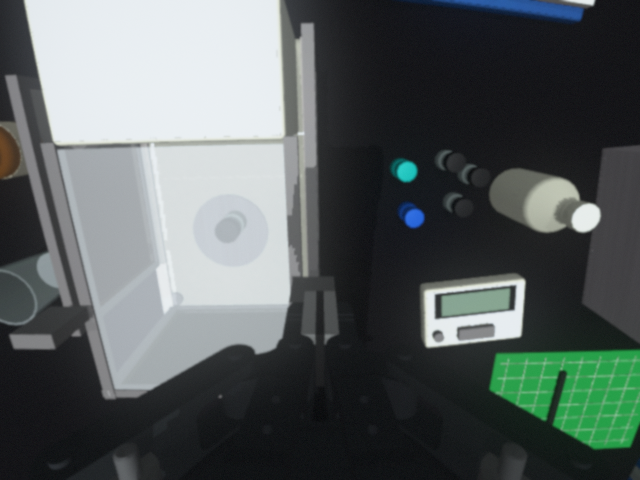

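The wrist picture shows the right grip at (292–337, 276–336), centred laterally under the closed fingers at x≈316 as predicted. Its row limits need a closer look.

Run:
```python
from h import *
p=capture('wrist'); V=np.array(p['view']); print(-V[:3,:3].T@V[:3,3], loc(-V[:3,:3].T@V[:3,3]), V[2,:3])
for n,x in (('R',-.036),('L',-.0643)):
  y=-.102 if n=='R' else .102
  print(n,proj(p,[B(x-d,y+w,z) for d in(0,.012) for z in (.234,.276) for w in(.016,-.016)]).round(0).tolist())
i=cv2.imread('pics/w1.png'); a=cv2.resize(i[250:370,260:380],None,fx=4.5,fy=4.5,interpolation=3); b=cv2.resize(i[290:370,0:100],None,fx=2.5,fy=2.5,interpolation=3)
o=np.zeros((540,800,3),np.uint8); o[:,:540]=a; o[:200,550:800]=b; o=np.clip(o.astype(int)*1.5,0,255).astype(np.uint8); cv2.imwrite('pics/c2.png',o)
```

```text
[ 0.70186814 -0.06604416  0.48777119] [ 0.08040117 -0.10371841] [-0.3082105  -0.03055947 -0.95082722]
R [[297.0, 281.0], [337.0, 280.0], [293.0, 307.0], [341.0, 307.0], [297.0, 294.0], [337.0, 294.0], [294.0, 322.0], [340.0, 322.0]]
L [[53.0, 311.0], [90.0, 311.0], [13.0, 340.0], [55.0, 341.0], [57.0, 324.0], [93.0, 324.0], [18.0, 354.0], [59.0, 355.0]]
```

View pics/c2.png

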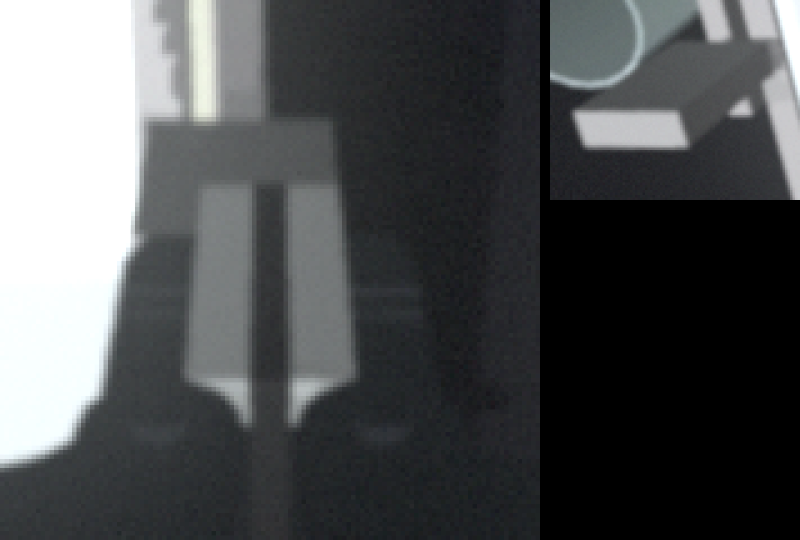

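The dark block is the grip's rear face, whose bottom edge is at row 276 (281 predicted). The light strips are the shut finger pads. Both grips agree on a shift of about +4 mm in x and +2.5 mm in y, so I apply that and push.

```bash
sed -i 's/^BX,BY,BYAW=.*/BX,BY,BYAW=.6158,.0319,.097/' h.py
python3 - <<'E'
from h import *
move_straight(B(0,-.102,.262),Q(BYAW),velocity=.12)
print('down',np.round(current_contact_force(),1),current_t())
push(-.102,0,-.124)
p=capture('wrist'); save(p,'w2.png'); print(current_t())
E
```

```text
down [-0.1  0.7  0.9] 6.425
mid F [-0.9 -0.6 -1.1]
-0.089 [-0.0891 -0.1017] -0.4
-0.093 [-0.0934 -0.1019] 0.6
-0.097 [-0.0975 -0.1021] 1.3
-0.101 [-0.1015 -0.1021] -0.1
-0.105 [-0.1055 -0.1021] -0.1
-0.109 [-0.1072 -0.102 ] 5.5
-0.113 [-0.1073 -0.102 ] 14.4
9.4333
```

A firm stop at TCP x = -0.107, as expected for the shut door. Next, the left door.

Run:
```python
from h import *
move_straight(B(-.085,-.102,.262),velocity=.1)
move_straight(B(-.07,-.102,.34),velocity=.2)
move_straight(B(-.025,.102,.34),velocity=.25)
move_straight(B(-.025,.102,.262),velocity=.12)
print('down',np.round(current_contact_force(),1),current_t())
push(.102,-.025,-.124)
move_straight(B(-.085,.102,.262),velocity=.1)
move_straight(B(-.05,.102,.36),velocity=.2)
p=capture('top'); save(p,'top2.png'); print(current_t())
s=capture('side'); save(s,'side2.png')
for n,y in(('R',-.102),('L',.102)): print(n,'shut grip pred top/side',proj(p,B(-.125,y,.276)),proj(s,B(-.125,y,.276)))
a=cv2.imread('pics/top2.png')[200:300,255:375]; b=cv2.imread('pics/side2.png')[150:310,230:390]
o=np.zeros((480,800,3),np.uint8); o[:300,:360]=cv2.resize(a,None,fx=3,fy=3); o[:432,365:797]=cv2.resize(b,None,fx=2.7,fy=2.7); cv2.imwrite('pics/c3.png',o)
```

```text
down [-0.5  0.4  0.3] 12.2
mid F [ 0.8 -0.4 -0.5]
-0.089 [-0.0891  0.1021] 0.7
-0.093 [-0.0933  0.1021] 1.0
-0.097 [-0.0975  0.102 ] 0.9
-0.101 [-0.1016  0.102 ] 0.2
-0.105 [-0.1055  0.1019] 0.3
-0.109 [-0.1095  0.102 ] 0.3
-0.113 [-0.1101  0.102 ] 8.5
16.0
R shut grip pred top/side [[363.50986511 255.02518962]] [[247.71375684 232.01803073]]
L shut grip pred top/side [[275.72423629 261.32869135]] [[328.7794516  163.61963517]]
```

View pics/c3.png

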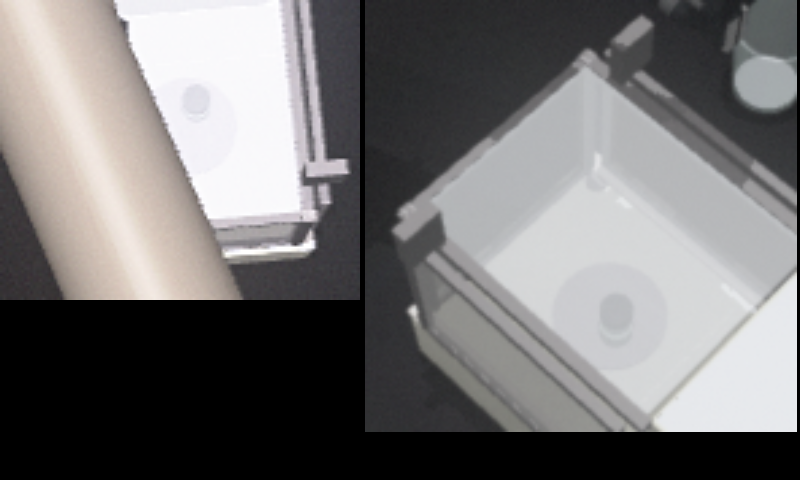

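Both grips stand at the front corners in the side picture, right (250,235) and left (329,167), within about 3 px of the predicted shut positions. Now going above the tare key for a close look.

Run:
```python
from h import *
movep([.428,-.328,.36],Q(.20)); move_straight([.428,-.328,.14],velocity=.25)
p=capture('wrist'); save(p,'w3.png'); print(current_t(),current_eef_pos())
for n in ['tare_key','power_key','terminal']:
    for d in find_in(p,n)[:2]:
        r=d['rect']; c=[r[0]+r[2]/2,r[1]+r[3]/2]; print(n,np.round(r),d['score'],onplane(p,c,.038))
print(proj(p,[[.4268,-.328,.038],[.4145,-.272,.038]]))
```

```text
18.8667 [ 0.42945544 -0.32843496  0.14173782]
tare_key [279. 222.  81.  35.] 0.55 [[ 0.43533387 -0.3279044   0.038     ]]
power_key [228. 231.  22.  25.] 0.82 [[ 0.42125624 -0.27374979  0.038     ]]
terminal [208. 129. 220. 137.] 0.9 [[ 0.46325647 -0.32143506  0.038     ]]
[[317.09140736 250.54425651]
 [235.11907114 251.75719559]]
```

View pics/w3.png

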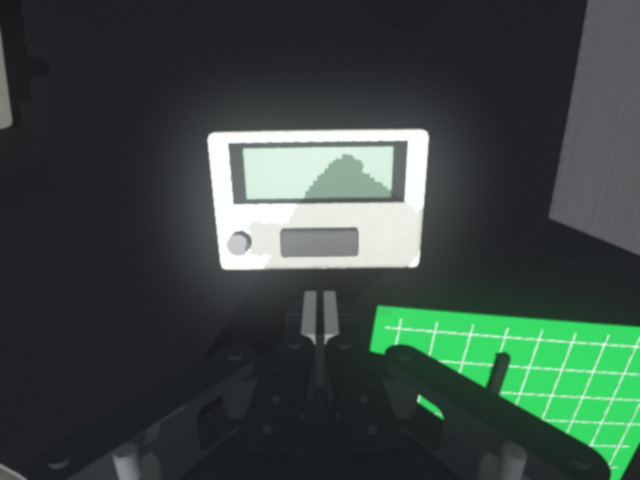

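The picture shows the terminal with the bar key at about (319,242), giving roughly (0.432, -0.328), and the power key well to the left at (239,242). Pressing with force guarding.

Run:
```python
from h import *
X,Y=.432,-.328
move_straight([X,Y,.066],velocity=.15); f0=current_contact_force()[2]; z=.066
print(current_eef_pos())
while z>.036:
    z-=.0015; move_straight([X,Y,z],velocity=.04); F=current_contact_force()[2]-f0
    print(round(z,4),round(current_eef_pos()[2],4),round(F,1))
    if F>9: break
pause(.2)
p=capture('wrist'); save(p,'w4.png')
move_straight([X,Y,.10],velocity=.1); move_straight([X,Y,.25],velocity=.2); print(current_t(),current_eef_pos())
t=capture('top'); save(t,'top3.png')
```

```text
[ 0.43259766 -0.32825063  0.0666208 ]
0.0645 0.0654 -0.2
0.063 0.0631 1.1
0.0615 0.0613 -0.1
0.06 0.0598 -0.4
0.0585 0.0584 0.0
0.057 0.0569 0.1
0.0555 0.0554 -0.9
0.054 0.0539 -0.3
0.0525 0.0524 0.4
0.051 0.0512 1.0
0.0495 0.0497 1.5
0.048 0.0481 2.9
0.0465 0.0466 3.3
0.045 0.046 8.5
0.0435 0.0458 16.3
25.275 [ 0.43112546 -0.32761753  0.24846674]
```

View pics/w4.png

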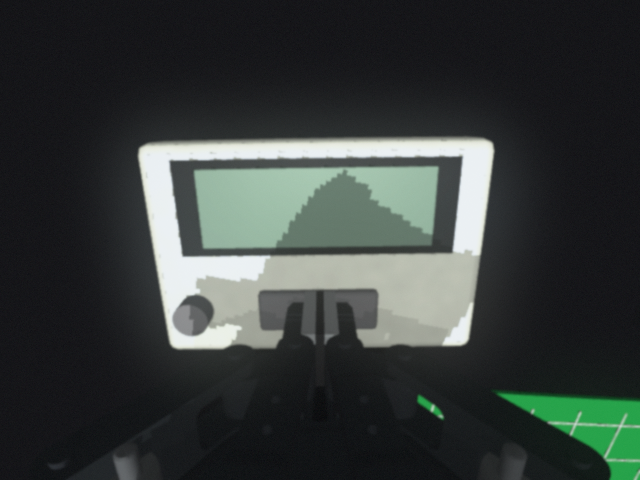

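View pics/top3.png

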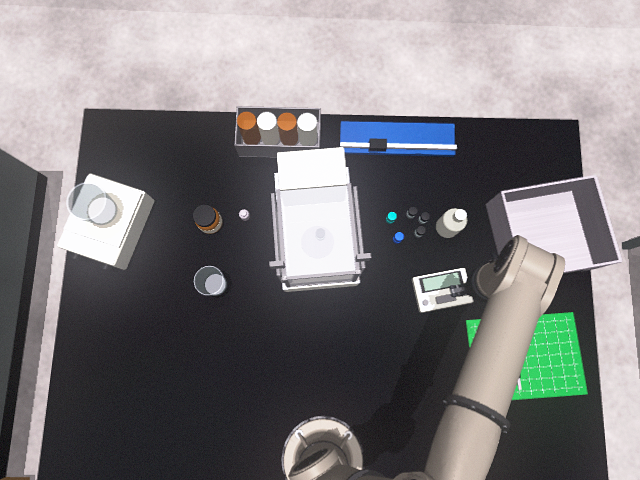

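The wrist view shows the fingers on the bar key, pressed down to the stop at TCP z 0.046, with the power key clear at (193,315). The top view shows both grips forward at (276,263) and (364,256), and everything else in place.

```bash
python3 -c "
from h import *
pause(.5); print(finish_job())"
```

```text
the job is handed in; nothing more can be done
None
```

I pushed both draft-shield doors to their hard stops, pressed the tare key fully down and released it, and handed the job in at about 26 s with nothing else visibly moved; no verdict came back.

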